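# Return spun sample tubes to the rack in reverse order

### The job

The spin is over: move the four capped tubes from the row of coloured modules to the empty aluminium rack, reversing their order. The tube next to the red end block of the modules goes into the compartment farthest from the rack's red end, the next tube into the next compartment, and so on, until the tube that was farthest from the red block stands beside the rack's red end. Keep the tubes upright all the way and leave each one standing on the floor of its compartment, let go and at rest.

Things in the scene. Friction and masses are not known exactly. Their poses are not given: they have to be found in the camera images.
- tube_blue: Self-standing white centrifuge tube with a blue screw cap and a blue band: 110 mm tall, 65 g, flat foot 34 mm in diameter, barrel 30 mm, cap 38 mm in diameter and 20 mm high (90 to 110 mm above the foot). Origin: centre of the underside of the foot; z runs up the tube; its yaw means nothing. At the start it stands upright, a few mm off centre, in the blue module.
- tube_green: Self-standing white centrifuge tube with a green screw cap and a green band: 110 mm tall, 65 g, flat foot 34 mm in diameter, barrel 30 mm, cap 38 mm in diameter and 20 mm high (90 to 110 mm above the foot). Origin: centre of the underside of the foot; z runs up the tube; its yaw means nothing. At the start it stands upright, a few mm off centre, in the green module.
- tube_yellow: Self-standing white centrifuge tube with a yellow screw cap and a yellow band: 110 mm tall, 65 g, flat foot 34 mm in diameter, barrel 30 mm, cap 38 mm in diameter and 20 mm high (90 to 110 mm above the foot). Origin: centre of the underside of the foot; z runs up the tube; its yaw means nothing. At the start it stands upright, a few mm off centre, in the yellow module.
- tube_white: Self-standing white centrifuge tube with a white screw cap and a white band: 110 mm tall, 65 g, flat foot 34 mm in diameter, barrel 30 mm, cap 38 mm in diameter and 20 mm high (90 to 110 mm above the foot). Origin: centre of the underside of the foot; z runs up the tube; its yaw means nothing. At the start it stands upright, a few mm off centre, in the white module.
- module_blue: Blue open-topped module, fixed, 58 x 58 mm, 26 mm high, walls and floor 4 mm; holds the blue-capped tube at the start. The four modules stand side by side in a straight row, 58 mm between centres, in any colour order, on a dark tray 6 mm thick with an end block at each end. Origin: centre of its underside (6 mm above the bench), x along the row, z up.
- module_green: Green open-topped module, fixed, 58 x 58 mm, 26 mm high, walls and floor 4 mm; holds the green-capped tube at the start. The four modules stand side by side in a straight row, 58 mm between centres, in any colour order, on a dark tray 6 mm thick with an end block at each end. Origin: centre of its underside (6 mm above the bench), x along the row, z up.
- module_yellow: Yellow open-topped module, fixed, 58 x 58 mm, 26 mm high, walls and floor 4 mm; holds the yellow-capped tube at the start. The four modules stand side by side in a straight row, 58 mm between centres, in any colour order, on a dark tray 6 mm thick with an end block at each end. Origin: centre of its underside (6 mm above the bench), x along the row, z up.
- module_white: White open-topped module, fixed, 58 x 58 mm, 26 mm high, walls and floor 4 mm; holds the white-capped tube at the start. The four modules stand side by side in a straight row, 58 mm between centres, in any colour order, on a dark tray 6 mm thick with an end block at each end. Origin: centre of its underside (6 mm above the bench), x along the row, z up.
- red_block: Red end block of the row of modules, fixed, 22 x 56 x 40 mm high; it may be at either end (a grey one of the same size is at the other). Origin: centre of its underside (6 mm above the bench). The centres of the modules lie 43, 101, 159 and 217 mm from it along the row.
- rack: Empty aluminium rack, fixed: a row of four compartments 54 x 50 mm inside, walls 4 mm thick, 26 mm high, floor 4 mm above the bench, and at one end a solid red end 24 mm long, 40 mm high. Origin: centre of the row, on the bench; x along the row, y across, z up. Compartment centres at x = -87, -29, 29, 87 mm; red end at x = -130 mm.
There are look-alikes about, which are no part of the job. What is shaped like the tube_blue but orange is not meant.

How it is judged:
By the outcome, as a careful person would: the job done as asked, in the order asked, and still so for the second after the job is handed in, with the robot touching nothing.
It also fails if it takes over 104 s, if anything falls off the work surface, if the arm or the gripper's body presses on something with over 40 N, if the wrist force passes 120 N, or if a joint passes its speed limit or range.

### The arm

A 6-joint arm with a two-finger parallel gripper is mounted at the origin on the work surface. World frame = base frame: x ahead of the robot, y to its left, z up, the work surface at z = 0. Lengths are in m, angles in degrees, forces in N, time in s.
With the tool pointing down it reaches from about 0.3 to 0.85 m from the base axis. Payload 5.4 kg.
Tool frame: the origin (TCP) lies midway between the tips of the shut fingers; the grasp point (between the pads) lies 19 mm behind it; z points along the fingers, y is the line along which they close (so a half turn about z gives the same grasp; the last joint's range is limited). The gripper opens to 85 mm and grips with 20 to 120 N. Pads are 22 mm wide; open, the fingers measure 114 mm over their backs; the gripper's body (76 mm by 85 mm) begins 54 mm behind the grasp point. The pads swing forward as they close: fully open they stand 13 mm farther back than shut.
Start: joints at [-79.074, 9.076, 91.501, -0, 79.423, -12.038], TCP at [0.224, -0.529, 0.231] pointing down, gripper open.
Joint ranges: [-166.64, 166.64], [-54.1, 131.32], [10.49, 154.53], [-73.88, 253.88], [9.74, 151.15], [-171.62, 171.62]. Speed limits (degrees/s): [147.25, 147.25, 180, 180, 180, 180].

### API

Orientations are given as a 3x3 rotation matrix whose columns are the frame's x, y, z axes.
In Python, from workcell import manip gives the robot as it stands. The module is installed in compiled form; this text tells all that it offers.
- The arm moves only by the shell command python3 -m crank 'ROWS' [FORCE]. ROWS is JSON, one flat list of numbers, 5 for each row, row after row: the opening, from 0 (shut) to 1 (fully open), then the shift along the tool's x, y, z in m, then the turn about the tool's z in rad. In form: [claw, tx, ty, tz, spin, claw, tx, ty, tz, spin, ...]. A call has 1 to 8 rows; each row is the pose to reach, as a shift and turn from the pose commanded when the call began, along the tool's axes at that moment; what a row does not reach only later rows make up. A row lasts 1/12 s, in which the tool goes at most 41.7 mm and 7.16 degrees, less where a joint would pass 70% of its speed; a pose out of reach is approached as far as the arm can. A call with a gripper value outside its range is refused whole. The fingers move at their own pace and stop on an object; FORCE is the grip in N (left out, the last holds). Time passes only in rows, so rows that repeat a pose let the fingers close. It gives the time, the measured TCP pose, the force, the opening and the grip force at its end, in the units of the state.
- manip.state(): the state, without advancing time (a new reading comes with each control period).
- manip.grab_frame(name): name is "side" or "top" or "wrist"; returns a dict with "frame" (420x560x3 uint8, blue, green, red), "fx", "fy", "cx", "cy" (pixels), "k1" (the pictures are not rectified: a ray, as slopes to the right and down, at radius r is drawn at 1 + k1 r^2 times it, then the intrinsics apply), "xyz" and "orientation" of the camera in the world. Camera axes: x right, y down, z forward; pixel columns grow to the right and rows downward; lengths in m; the calibration is good to about 2 mm. A picture is of the moment at which its call begins. There is no depth.
- manip.finish_job(): hands the job in; it is judged then, once.
Trained networks look in a picture, given as the dict that the camera call returned (one of the last four; its "shot" number tells which), for a name from the list of things; names that differ only in an ending like _2 or _b are one class to them, and where a whole thing is asked for, a point or a joint stands for the part that bears it (a point fixed in the world has none). Each returns a list of dicts, best first, with "score" (0 to 1); they miss things now and then, are a little off and sometimes report something else, mostly with a low value. They report only what shows in the picture. A call takes as long as a camera call. They do not tell look-alikes from the thing itself.
- manip.recognise(name, picture): "at" ([x, y, z] in m, in the coordinates of the camera as it stood for that picture, good to about 4 mm: the middle of the surface that is visible of it).
- manip.regions_of(name, picture): "mask" (420x560 bool, what is visible of it).
- manip.mark_of(name, picture): "at" ([x, y, z] in m, in the coordinates of the camera as it stood for that picture, good to about 4 mm: a listed point, or the origin of a listed thing).
The state is a dict: "clock": time; "joint_positions": joint angles; "qd": joint speeds; "tau": joint torques, N m; "position": TCP position; "orientation": TCP orientation; "ft_force": force on the tool from outside, world axes, zero at the start; "ft_torque": the same for the moment, N m; "opening": opening from 0.0 (shut) to 1.0 (fully open); "grasp_force": force on a finger pad.
Only numpy, scipy, OpenCV 4.12 (cv2) and the standard library are available. Lean on these libraries where they do the work, as an engineer would, in place of code of your own. Each camera call takes 0.05 s, during which the arm holds its last target. There are 200 camera calls.

## Working session

There is one attempt and no reset: what is moved stays moved. The work goes in short steps, Python scripts to look and compute and a shell command to move; the robot and the scene stay as the last step left them, time stands still between calls to the robot, and variables do not carry over. Pictures are saved under pics/ and viewed, at most 14 in all, crops included, and the job is handed in when it is done.

```bash
mkdir -p pics; python3 - <<'E'
from workcell import manip
import cv2
s=manip.state(); print({k:s[k] for k in('clock','position','orientation','opening','ft_force')})
for n in('top','side'):
    p=manip.grab_frame(n); cv2.imwrite(f'pics/{n}0.png',p['frame']); print(n,{k:v for k,v in p.items() if k!='frame'})
E
```

```text
{'clock': 0.0, 'position': array([ 0.2242092 , -0.52884965,  0.23032168]), 'orientation': array([[ 9.20767775e-01,  3.90111006e-01, -3.29179053e-04],
       [ 3.90110920e-01, -9.20766009e-01,  1.85124204e-03],
       [ 4.19093011e-04, -1.83298036e-03, -9.99998232e-01]]), 'opening': 1.0007879610290693, 'ft_force': array([ 0.67562361,  0.0070839 , -0.42599365])}
top {'fx': 391.05255089041145, 'fy': 391.05255089041145, 'cx': 281.2207523117553, 'cy': 210.45549718438858, 'k1': 0.01045989300679557, 'xyz': array([0.3841234 , 0.03857898, 0.8814866 ]), 'orientation': array([[-0.01495583, -0.98498996,  0.1719625 ],
       [-0.99968598,  0.0112717 , -0.02238056],
       [ 0.02010632, -0.17224322, -0.98484923]]), 'shot': 1}
side {'fx': 452.6273764365804, 'fy': 452.6273764365804, 'cx': 281.87557131749736, 'cy': 212.69092899469146, 'k1': -0.15068256935500018, 'xyz': array([0.43386748, 0.50791326, 0.62111219]), 'orientation': array([[-0.98083556, -0.15034707,  0.12392484],
       [-0.19481309,  0.74672722, -0.63596094],
       [ 0.00307681, -0.64791528, -0.76170619]]), 'shot': 2}
```

View pics/top0.png

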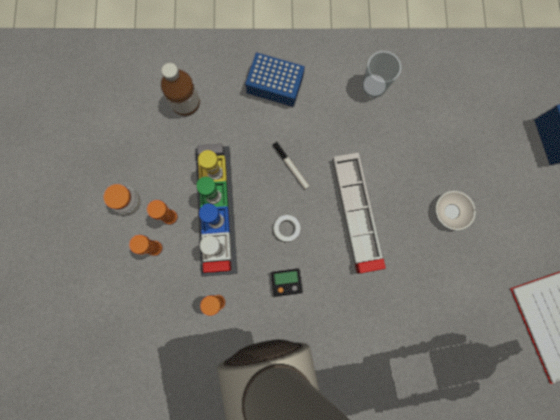

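View pics/side0.png

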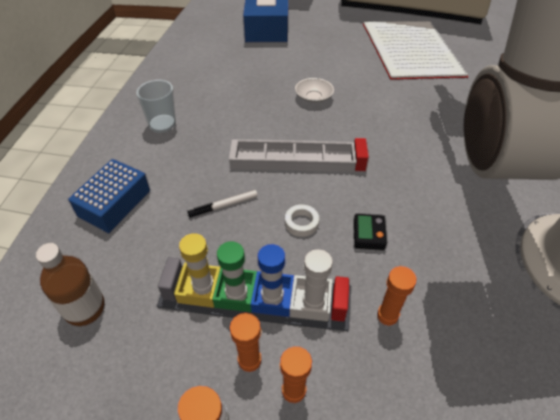

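The top view shows the module row at px (200–230, 148–272). Its red block is at the bottom (215,267), so from red the order is white (210,245), blue (208,213), green (206,186), yellow (207,160). The rack is at (335–385, 155–272), with its red end also at the bottom (370,266). The orange tubes at (160,210), (140,245), (210,305) and (120,197) are look-alikes standing outside the modules. The four I want have white, blue, green and yellow caps and stand in modules of the same colour.

```bash
cat > h.py <<'E'
from workcell import manip
import cv2, numpy as np
def K(p): return np.array([[p['fx'],0,p['cx']],[0,p['fy'],p['cy']],[0,0,1]]), np.array([p['k1'],0,0,0])
def w(p,a): return p['xyz']+p['orientation']@np.array(a)
def proj(p,X):
    R=p['orientation'].T; k,d=K(p)
    return cv2.projectPoints(np.atleast_2d(np.array(X,float)),cv2.Rodrigues(R)[0],-R@p['xyz'],k,d)[0][:,0]
def ray(p,uv):
    k,d=K(p); n=cv2.undistortPoints(np.array([[uv]],float),k,d)[0,0]
    r=p['orientation']@[n[0],n[1],1]; return r/np.linalg.norm(r)
def tri(ps,uvs):
    A=0;b=0
    for p,u in zip(ps,uvs):
        r=ray(p,u);M=np.eye(3)-np.outer(r,r);A=A+M;b=b+M@p['xyz']
    X=np.linalg.solve(A,b); return X,max(np.linalg.norm(proj(p,X)[0]-u) for p,u in zip(ps,uvs))
E
python3 - <<'E'
from h import *
np.set_printoptions(precision=4,suppress=True)
T=manip.grab_frame('top');S=manip.grab_frame('side')
import pickle
pickle.dump((T,S),open('ts.pkl','wb'))
for n in ['tube_white','tube_blue','tube_green','tube_yellow','module_white','module_blue','module_green','module_yellow','red_block','rack']:
    c=[]
    for p in(T,S):
        r=manip.mark_of(n,p)
        print(n,[(round(q['score'],2),w(p,q['at']).round(4).tolist(),proj(p,w(p,q['at']))[0].round(0).tolist()) for q in r[:2]])
        if r: c.append((p,proj(p,w(p,r[0]['at']))[0]))
    if len(c)==2: print('   tri',*tri(*zip(*c)))
cv2.imwrite('pics/crop.png',cv2.resize(T['frame'][125:325,100:400],None,fx=2.66,fy=2.66,interpolation=cv2.INTER_CUBIC))
E
```

```text
tube_white [(0.64, [0.4452, 0.1662, 0.0109], [215.0, 252.0])]
tube_white [(0.76, [0.4558, 0.1612, 0.0121], [311.0, 299.0]), (0.22, [0.5159, 0.1664, 0.0078], [272.0, 297.0])]
   tri [0.4501 0.165  0.0179] 3.5845296983697246
tube_blue [(0.75, [0.514, 0.1691, 0.0075], [215.0, 221.0]), (0.73, [0.3328, 0.1606, 0.0033], [218.0, 304.0])]
tube_blue [(0.89, [0.5151, 0.1665, 0.0127], [272.0, 296.0]), (0.69, [0.4558, 0.3083, 0.0067], [293.0, 394.0])]
   tri [0.5138 0.168  0.015 ] 0.6082892830866589
tube_green [(0.95, [0.5706, 0.1743, 0.0094], [212.0, 196.0])]
tube_green [(0.62, [0.4513, 0.1609, 0.0085], [314.0, 301.0]), (0.56, [0.5696, 0.1707, 0.0139], [237.0, 291.0])]
   tri [0.5027 0.177  0.0701] 39.349602567411445
tube_yellow [(0.6, [0.6241, 0.1691, 0.007], [215.0, 174.0]), (0.44, [0.4172, 0.1606, 0.0086], [218.0, 264.0])]
tube_yellow [(0.63, [0.624, 0.1745, 0.01], [203.0, 288.0]), (0.37, [0.6274, 0.1727, 0.0057], [202.0, 288.0])]
   tri [0.6261 0.17   0.0016] 0.3011930892638009
module_white [(0.59, [0.4569, 0.1572, 0.0093], [219.0, 246.0])]
module_white [(0.61, [0.4576, 0.1617, 0.0107], [31
[... 329 characters left out ...]
.0084], [215.0, 197.0])]
module_green [(0.97, [0.5722, 0.1733, 0.0118], [235.0, 293.0])]
   tri [0.5725 0.1692 0.0041] 0.9396827764372141
module_yellow [(0.54, [0.6326, 0.1733, 0.0102], [213.0, 170.0])]
module_yellow [(0.63, [0.6305, 0.1765, 0.0035], [199.0, 291.0])]
   tri [0.6335 0.1746 0.0004] 1.1997588232484457
red_block [(0.88, [0.4139, 0.162, 0.0099], [217.0, 266.0])]
red_block [(0.63, [0.5132, 0.1654, 0.013], [273.0, 295.0]), (0.55, [0.4139, 0.1618, 0.0053], [337.0, 306.0])]
   tri [0.4624 0.167  0.0251] 33.00705364440178
rack [(0.66, [0.5376, -0.1501, -0.002], [354.0, 210.0])]
rack [(0.55, [0.5393, -0.1485, 0.0012], [293.0, 160.0])]
   tri [ 0.5384 -0.1498 -0.0002] 0.5527113809345612
```

View pics/crop.png

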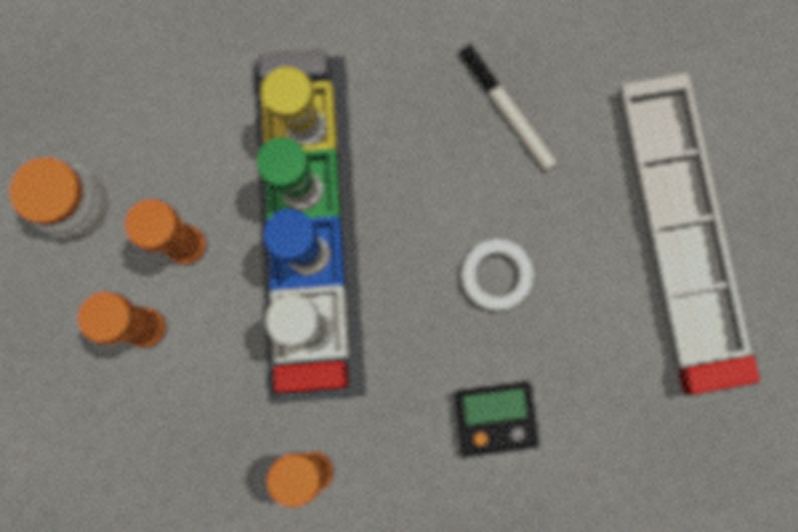

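The crop confirms it: white, blue, green and yellow caps stand in same-coloured modules, and everything orange stands on the open bench. Next I'll refine the rack pose and cap positions by fitting silhouettes in both views.

```bash
cat > fit.py <<'E'
from h import *
from scipy.optimize import minimize
import itertools
np.set_printoptions(precision=4,suppress=True)
T=manip.grab_frame('top');S=manip.grab_frame('side')
def hulls(p,sets):
    m=np.zeros((420*4,560*4),np.uint8)
    for X in sets:
        uv=((proj(p,X)+.5)*4).astype(np.int32)
        cv2.fillConvexPoly(m,cv2.convexHull(uv),1)
    return cv2.resize(m.astype(np.float32),(560,420),interpolation=cv2.INTER_AREA)
def box(c,s): return np.array([np.array(c)+np.array(q)*s/2 for q in itertools.product([-1,1],repeat=3)])
def rack(v):
    c,s=np.cos(v[2]),np.sin(v[2]); R=np.array([[c,-s,0],[s,c,0],[0,0,1]])
    return [b@R.T+[v[0],v[1],v[3]] for b in(box([0,0,.013],np.array([.236,.058,.026])),box([-.130,0,.02],np.array([.024,.058,.04])))]
def cap(v):
    t=np.linspace(0,2*np.pi,40)
    return [np.vstack([np.c_[v[0]+.019*np.cos(t),v[1]+.019*np.sin(t),t*0+v[2]+z] for z in(-.02,0)])]
def fit(model,v0,st,masks):
    f=lambda v: sum(1-np.minimum(h,m).sum()/np.maximum(h,m).sum() for p,m in masks for h in[hulls(p,model(v))])
    sim=np.vstack([v0]+[np.array(v0)+np.eye(len(v0))[i]*st[i] for i in range(len(v0))])
    r=minimize(f,v0,method='Nelder-Mead',options=dict(initial_simplex=sim,maxiter=250,xatol=1e-4,fatol=1e-4)); return r.x,r.fun
ms=[]
for p in(T,S):
    r=manip.regions_of('rack',p); print(r[0]['score'],r[0]['mask'].sum()); ms.append((p,r[0]['mask'].astype(np.float32)))
for m in (ms,ms[:1],ms[1:]): print('rack',*fit(rack,[.538,-.15,.2 if 0 else np.deg2rad(11),0],[.01,.01,.1,.005],m))
for n,x,y in[('white',.45,.163),('blue',.514,.168),('green',.570,.173),('yellow',.625,.172)]:
    mm=[]
    for p in(T,S):
        hsv=cv2.cvtColor(p['frame'],cv2.COLOR_BGR2HSV); H,Sa,V=cv2.split(hsv)
        m={'blue':(H>100)&(H<130)&(Sa>140),'green':(H>45)&(H<85)&(Sa>120),'yellow':(H>18)&(H<35)&(Sa>120),'white':(V>120)&(Sa<60)}[n]
        roi=np.zeros((420,560),np.uint8); c=proj(p,[x,y,.115])[0].astype(int); cv2.circle(roi,tuple(int(q) for q in c),16 if p is T else 20,1,-1)
        mm.append((p,(m&(roi>0)).astype(np.float32)))
    print(n,*fit(cap,[x,y,.12],[.005,.005,.005],mm),[int(m.sum()) for _,m in mm])
    print('  top only z=.12',*fit(lambda v:cap([*v,.12]),[x,y],[.005,.005],mm[:1]))
E
python3 fit.py
```

```text
0.66 3447
0.77 3968
rack [ 0.54   -0.1503  0.1662  0.003 ] 0.11967223882675171
rack [ 0.5376 -0.1503  0.1653  0.0044] 0.04855513572692871
rack [ 0.5429 -0.1499  0.1675  0.0025] 0.06910824775695801
white [0.4524 0.1597 0.1335] 0.7088270783424377 [555, 1008]
  top only z=.12 [0.4544 0.1621] 0.41392308473587036
blue [0.5143 0.165  0.1188] 0.4388655424118042 [405, 607]
  top only z=.12 [0.5136 0.1648] 0.2362850308418274
green [0.5699 0.1712 0.1186] 0.49692094326019287 [337, 566]
  top only z=.12 [0.569  0.1706] 0.27280038595199585
yellow [0.6249 0.1692 0.1203] 0.46311497688293457 [461, 627]
  top only z=.12 [0.6242 0.1692] 0.31182795763015747
```

```bash
python3 -m crank '[1,0,0,0,0.12, 1,0,0,0,0.24, 1,0,0,0,0.36, 1,0,0,0,0.4, 1,0,0,0,0.4]' 60
python3 -m crank '[1,0.012,-0.036,0,0, 1,0.024,-0.072,0,0, 1,0.036,-0.108,0,0, 1,0.048,-0.144,0,0, 1,0.06,-0.18,0,0, 1,0.072,-0.216,0,0, 1,0.084,-0.252,0,0, 1,0.096,-0.288,0,0]'
python3 -m crank '[1,0.012,-0.036,0,0, 1,0.024,-0.072,0,0, 1,0.036,-0.108,0,0, 1,0.048,-0.144,0,0, 1,0.06,-0.18,0,0, 1,0.072,-0.216,0,0, 1,0.084,-0.252,0,0, 1,0.096,-0.288,0,0]'
python3 -m crank '[1,0.012,-0.036,0,0, 1,0.024,-0.072,0,0, 1,0.035,-0.1,0,0, 1,0.035,-0.116,0,0, 1,0.035,-0.116,0,0]'
python3 - <<'E'
from h import *
p=manip.grab_frame('wrist'); cv2.imwrite('pics/w1.png',p['frame']); s=manip.state(); print(s['clock'],s['position'],s['orientation'].round(3),p['xyz'])
for n in['tube_white','tube_blue','tube_green','tube_yellow']:
    for f in (manip.mark_of,manip.recognise): print(n,f.__name__,[(round(q['score'],2),w(p,q['at']).round(4).tolist()) for q in f(n,p)[:3]])
E
```

```text
clock: 1.82
position: [0.2243, -0.5294, 0.2313]
orientation: [[1.0, -0.0, -0.0], [-0.0, -1.0, 0.0], [-0.0, -0.0, -1.0]]
ft_force: [0.5, 0.1, 0.8]
opening: 1.0
grasp_force: 0.0
clock: 2.48
position: [0.3203, -0.2397, 0.2314]
orientation: [[1.0, 0.002, 0.001], [0.002, -1.0, -0.0], [0.001, 0.0, -1.0]]
ft_force: [1.8, 0.3, -0.0]
opening: 0.996
grasp_force: 0.0
clock: 3.15
position: [0.4162, 0.0487, 0.2317]
orientation: [[1.0, 0.003, 0.001], [0.003, -1.0, -0.0], [0.001, 0.0, -1.0]]
ft_force: [1.1, 0.1, -0.8]
opening: 0.997
grasp_force: 0.0
clock: 3.57
position: [0.4506, 0.1655, 0.2312]
orientation: [[1.0, 0.006, -0.0], [0.006, -1.0, 0.001], [-0.0, -0.001, -1.0]]
ft_force: [-0.2, 0.7, 0.6]
opening: 0.996
grasp_force: 0.0
3.6167 [0.45056147 0.1638502  0.23114938] [[ 1.     0.005 -0.   ]
 [ 0.005 -1.    -0.   ]
 [-0.     0.    -1.   ]] [0.51527881 0.1653199  0.37470803]
tube_white call [(0.87, [0.4517, 0.1601, 0.012])]
tube_white call [(0.62, [0.4575, 0.1667, 0.1235])]
tube_blue call [(0.91, [0.3363, 0.16, 0.003]), (0.8, [0.5256, 0.2718, 0.004]), (0.72, [0.4541, 0.3004, 0.0005])]
tube_blue call [(0.94, [0.4606, 0.2881, 0.1147]), (0.92, [0.5167, 0.1668, 0.1162]), (0.64, [0.346, 0.1591, 0.1092])]
tube_green call [(0.86, [0.5684, 0.1742, 0.0142])]
tube_green call [(0.86, [0.5683, 0.1711, 0.1239]), (0.53, [0.519, 0.1689, 0.122]), (0.3, [0.5562, 0.1515, 0.0262])]
tube_yellow call [(0.63, [0.6246, 0.1692, 0.0116])]
tube_yellow call [(0.69, [0.6077, 0.1687, 0.0599])]
```

View pics/w1.png

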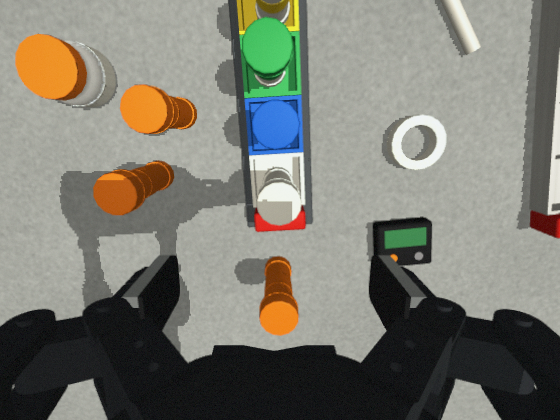

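The wrist view shows the white cap top at (279,205), blue at (276,124) and green at (268,46), all in their modules. No orange tube is within finger reach of the row.

```bash
python3 - <<'E'
from h import *
p=manip.grab_frame('wrist')
for n,u in[('white',(279,206)),('blue',(275.5,124)),('green',(268,46))]:
    r=ray(p,u); print(n,(p['xyz']+r*(.12-p['xyz'][2])/r[2]).round(4))
s=manip.state();print(s['position'])
E
```

```text
white [0.4489 0.1574 0.12  ]
blue [0.5149 0.1603 0.12  ]
green [0.5697 0.1658 0.12  ]
[0.4508414  0.16215355 0.23141119]
```

```bash
python3 -m crank '[1,0,0.001,0.035,0, 1,0,0.001,0.07,0, 1,0,0.001,0.105,0, 1,0,0.001,0.13,0, 1,0,0.001,0.147,0, 1,0,0.001,0.147,0]'
python3 -m crank '[0.3,0,0,0,0, 0.3,0,0,0,0, 0.3,0,0,0,0, 0.2,0,0,0,0, 0.2,0,0,0,0, 0.2,0,0,0,0, 0.2,0,0,0,0, 0.2,0,0,0,0]' 40
python3 -m crank '[0.2,0,0,0,0, 0.2,0,0,0,0, 0.2,0,0,0,0]'
```

```text
clock: 4.57
position: [0.4473, 0.1611, 0.0803]
orientation: [[1.0, 0.0, -0.008], [0.0, -1.0, -0.001], [-0.008, 0.001, -1.0]]
ft_force: [-1.3, -0.8, -0.9]
opening: 0.998
grasp_force: 0.0
clock: 5.23
position: [0.4522, 0.1619, 0.0861]
orientation: [[1.0, 0.001, 0.003], [0.001, -1.0, 0.0], [0.003, -0.0, -1.0]]
ft_force: [-0.4, 0.4, 7.0]
opening: 0.432
grasp_force: 39.7
clock: 5.48
position: [0.4522, 0.1619, 0.0861]
orientation: [[1.0, 0.001, 0.003], [0.001, -1.0, 0.0], [0.003, -0.0, -1.0]]
ft_force: [-0.8, -0.7, 6.8]
opening: 0.431
grasp_force: 39.7
```

```bash
python3 -m crank '[0.2,0,0,-0.015,0, 0.2,0,0,-0.045,0, 0.2,0,0,-0.08,0, 0.2,0,0,-0.11,0, 0.2,0,0,-0.13,0, 0.2,0.008,0.014,-0.13,0, 0.2,0.024,0.042,-0.13,0, 0.2,0.042,0.073,-0.13,0]'
python3 -m crank '[0.2,0.018,0.031,0,0, 0.2,0.036,0.062,0,0, 0.2,0.054,0.093,0,0, 0.2,0.072,0.124,0,0, 0.2,0.09,0.155,0,0, 0.2,0.108,0.186,0,0, 0.2,0.124,0.212,0,0, 0.2,0.131,0.225,0,0]'
python3 -m crank '[0.2,0,0,0,0, 0.2,0,0,0,0, 0.2,0,0,0,0, 0.2,0,0,0,0]'
python3 - <<'E'
from h import *
p=manip.grab_frame('wrist'); q=manip.grab_frame('side'); print(manip.state()['position'])
cv2.imwrite('pics/w2.png',np.hstack([cv2.resize(p['frame'],(400,300)),cv2.resize(q['frame'],(400,300))]))
u=np.array([.986,.1645,0]);c=np.array([.5395,-.1503,.004])
for a in(.087,.029,-.029,-.087): print(proj(p,c+u*a)[0])
E
```

```text
clock: 6.15
position: [0.4931, 0.0889, 0.2153]
orientation: [[1.0, 0.004, 0.002], [0.004, -1.0, 0.0], [0.002, -0.0, -1.0]]
ft_force: [0.8, 0.7, -0.6]
opening: 0.433
grasp_force: 40.2
clock: 6.82
position: [0.6251, -0.1396, 0.2141]
orientation: [[1.0, -0.002, 0.001], [-0.002, -1.0, -0.001], [0.001, 0.001, -1.0]]
ft_force: [0.2, 0.0, -1.2]
opening: 0.435
grasp_force: 40.3
clock: 7.15
position: [0.6236, -0.1348, 0.2144]
orientation: [[1.0, 0.002, -0.0], [0.002, -1.0, 0.0], [-0.0, -0.0, -1.0]]
ft_force: [-0.4, 0.1, -1.6]
opening: 0.431
grasp_force: 40.3
[ 0.6237023  -0.13495347  0.21451608]
[274.76168466 180.74226625]
[282.75408999 228.65709252]
[290.152637   272.97945577]
[297.03986307 314.21114201]
```

View pics/w2.png

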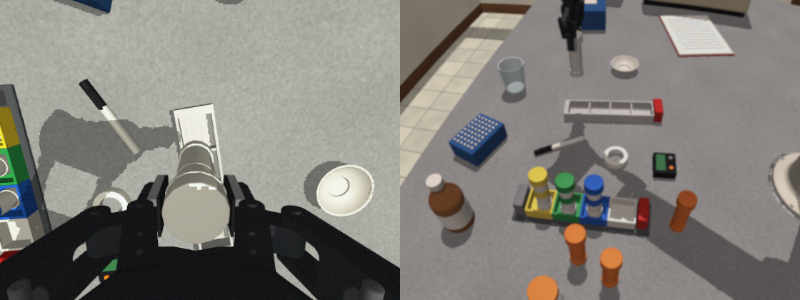

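The left half shows the white tube held upright over the far end of the rack. The side view shows its module empty and the other tubes undisturbed. Now lowering.

```bash
python3 -m crank '[0.2,0.001,0.001,0.035,0, 0.2,0.001,0.001,0.07,0, 0.2,0.001,0.001,0.1,0, 0.2,0.001,0.001,0.12,0, 0.2,0.001,0.001,0.13,0, 0.2,0.001,0.001,0.133,0, 0.2,0.001,0.001,0.134,0, 0.2,0.001,0.001,0.134,0]'
python3 -m crank '[0.2,0,0,0,0, 0.2,0,0,0,0, 0.2,0,0,0,0]'
python3 - <<'E'
from h import *
q=manip.grab_frame('side'); print(manip.state()['position'],manip.state()['ft_force'])
cv2.imwrite('pics/s3.png',cv2.resize(q['frame'][60:210,180:400],None,fx=3,fy=3))
E
```

```text
clock: 7.92
position: [0.6258, -0.1372, 0.0816]
orientation: [[1.0, 0.001, 0.002], [0.001, -1.0, -0.001], [0.002, 0.001, -1.0]]
ft_force: [1.0, 0.9, -0.6]
opening: 0.431
grasp_force: 40.8
clock: 8.17
position: [0.6256, -0.1373, 0.0813]
orientation: [[1.0, 0.001, 0.002], [0.001, -1.0, -0.001], [0.002, 0.001, -1.0]]
ft_force: [0.1, -0.1, -0.9]
opening: 0.434
grasp_force: 40.8
[ 0.62541754 -0.13728517  0.08108526] [ 0.41346955 -0.10172492 -1.55291546]
```

View pics/s3.png

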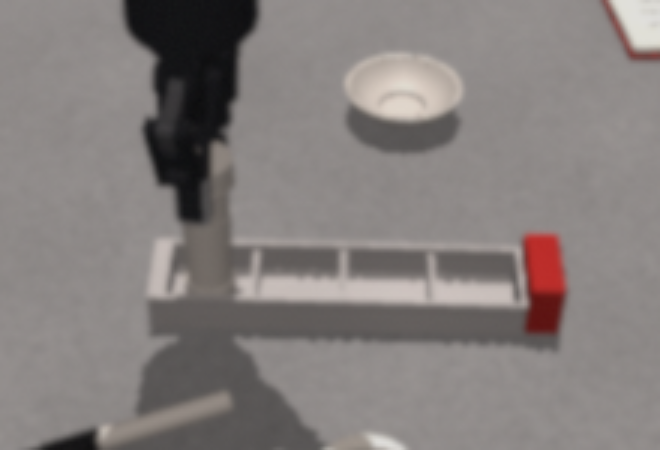

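White is inside the far compartment, clear of the walls and about 1 mm above the floor. I'll lower it, release, and move on to blue.

```bash
python3 -m crank '[0.2,0,0,0.001,0, 0.2,0,0,0.0015,0, 0.5,0,0,0.0015,0, 0.7,0,0,0.0015,0, 1,0,0,0.0015,0, 1,0,0,0.0015,0, 1,0,0,0.0015,0, 1,0,0,0.0015,0]'
python3 -m crank '[1,0,0,-0.005,0, 1,0,0,-0.015,0, 1,0,0,-0.04,0, 1,0,0,-0.075,0, 1,0,0,-0.11,0, 1,0,0,-0.14,0, 1,-0.009,-0.024,-0.14,0, 1,-0.021,-0.056,-0.14,0]'
python3 -m crank '[1,-0.013,-0.036,0,0, 1,-0.026,-0.072,0,0, 1,-0.039,-0.108,0,0, 1,-0.052,-0.144,0,0, 1,-0.065,-0.18,0,0, 1,-0.078,-0.216,0,0, 1,-0.088,-0.24,0,0, 1,-0.09,-0.246,0,0]'
python3 -m crank '[1,0,0,0,0, 1,0,0,0,0, 1,0,0,0,0]'
python3 - <<'E'
from h import *
q=manip.grab_frame('top'); p=manip.grab_frame('side')
for i in(q,p): print([(round(a['score'],2),w(i,a['at']).round(4).tolist()) for a in manip.mark_of('tube_white',i)[:2]])
cv2.imwrite('pics/s4.png',np.hstack([cv2.resize(q['frame'][130:290,300:420],(450,600)),cv2.resize(p['frame'][80:200,200:270],(350,600))]))
print(manip.state()['position'])
E
```

```text
clock: 8.88
position: [0.625, -0.1371, 0.0787]
orientation: [[1.0, 0.001, -0.0], [0.001, -1.0, 0.0], [-0.0, -0.0, -1.0]]
ft_force: [-0.6, -0.9, -0.6]
opening: 0.999
grasp_force: 0.0
clock: 9.55
position: [0.6061, -0.0832, 0.2235]
orientation: [[1.0, -0.003, 0.008], [-0.002, -1.0, -0.003], [0.008, 0.003, -1.0]]
ft_force: [0.2, 0.8, -1.1]
opening: 0.996
grasp_force: 0.0
clock: 10.22
position: [0.5122, 0.1684, 0.22]
orientation: [[1.0, 0.005, 0.001], [0.005, -1.0, 0.001], [0.001, -0.001, -1.0]]
ft_force: [-0.1, 0.5, -0.2]
opening: 1.0
grasp_force: 0.0
clock: 10.47
position: [0.5145, 0.1636, 0.2192]
orientation: [[1.0, -0.001, 0.001], [-0.001, -1.0, -0.0], [0.001, 0.0, -1.0]]
ft_force: [-0.4, 0.2, -0.5]
opening: 1.004
grasp_force: 0.0
[(0.85, [0.6204, -0.133, 0.0081]), (0.47, [0.5147, 0.1657, 0.0101])]
[(0.66, [0.4585, 0.1614, 0.0099]), (0.51, [0.6247, -0.1357, 0.0059])]
[0.51418512 0.16381252 0.21877162]
```

View pics/s4.png

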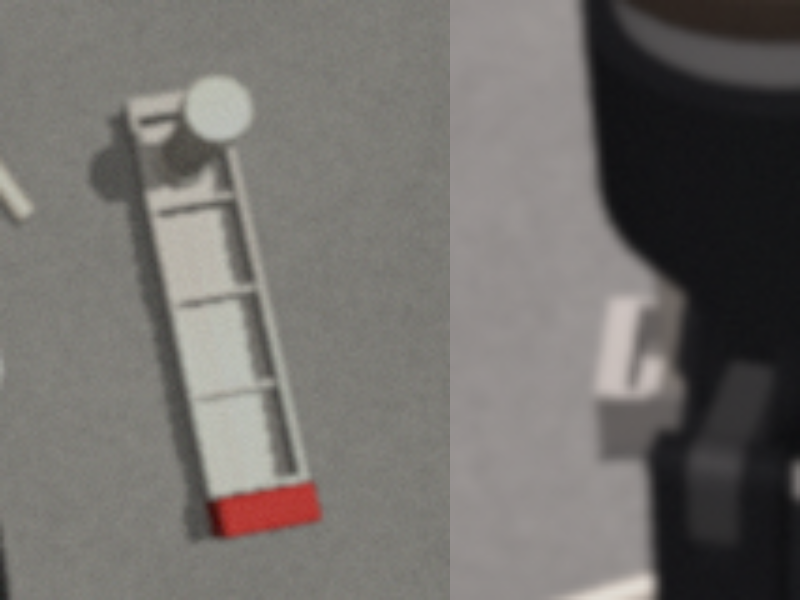

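White stands upright in the farthest compartment (cap at about (218,108) in the crop). Next is blue.

```bash
python3 -m crank '[1,0,0,0.035,0, 1,0,0,0.07,0, 1,0,0,0.1,0, 1,0,0,0.125,0, 1,0,0,0.133,0, 1,0,0,0.133,0, 1,0,0,0.133,0, 0.5,0,0,0.133,0]'
python3 -m crank '[0.3,0,0,0,0, 0.3,0,0,0,0, 0.3,0,0,0,0, 0.2,0,0,0,0, 0.2,0,0,0,0, 0.2,0,0,0,0, 0.2,0,0,0,0, 0.2,0,0,0,0]' 40
python3 -m crank '[0.2,0,0,-0.015,0, 0.2,0,0,-0.045,0, 0.2,0,0,-0.08,0, 0.2,0,0,-0.11,0, 0.2,0,0,-0.13,0, 0.2,0.003,0.015,-0.13,0, 0.2,0.008,0.045,-0.13,0, 0.2,0.014,0.08,-0.13,0]'
python3 -m crank '[0.2,0.006,0.036,0,0, 0.2,0.012,0.072,0,0, 0.2,0.019,0.108,0,0, 0.2,0.025,0.144,0,0, 0.2,0.031,0.18,0,0, 0.2,0.037,0.21,0,0, 0.2,0.04,0.226,0,0, 0.2,0.04,0.2295,0,0]'
python3 -m crank '[0.2,0,0,0,0, 0.2,0,0,0,0, 0.2,0,0,0,0, 0.2,0,0,0,0]'
```

```text
clock: 11.33
position: [0.5156, 0.1648, 0.088]
orientation: [[1.0, 0.001, 0.004], [0.001, -1.0, 0.0], [0.004, -0.0, -1.0]]
ft_force: [0.6, 0.3, -0.0]
opening: 0.88
grasp_force: 0.0
clock: 12.0
position: [0.5147, 0.1649, 0.0871]
orientation: [[1.0, 0.001, 0.002], [0.001, -1.0, 0.0], [0.002, -0.0, -1.0]]
ft_force: [-1.2, -0.1, 5.4]
opening: 0.433
grasp_force: 39.7
clock: 12.67
position: [0.5277, 0.0852, 0.2162]
orientation: [[1.0, 0.004, 0.001], [0.004, -1.0, 0.0], [0.001, -0.0, -1.0]]
ft_force: [0.8, -0.0, -0.8]
opening: 0.437
grasp_force: 40.2
clock: 13.33
position: [0.568, -0.1473, 0.2153]
orientation: [[1.0, -0.002, -0.0], [-0.002, -1.0, -0.0], [-0.0, 0.0, -1.0]]
ft_force: [0.3, 0.5, -0.5]
opening: 0.433
grasp_force: 40.3
clock: 13.67
position: [0.568, -0.1431, 0.2158]
orientation: [[1.0, 0.003, -0.0], [0.003, -1.0, 0.0], [-0.0, -0.0, -1.0]]
ft_force: [-0.6, 0.1, -1.5]
opening: 0.429
grasp_force: 40.3
```

```bash
python3 -m crank '[0.2,0,0.001,0.035,0, 0.2,0,0.001,0.07,0, 0.2,0,0.001,0.1,0, 0.2,0,0.001,0.12,0, 0.2,0,0.001,0.13,0, 0.2,0,0.001,0.133,0, 0.2,0,0.001,0.134,0, 0.2,0,0.001,0.135,0]'
python3 -m crank '[0.2,0,0,0,0, 0.2,0,0,0,0, 0.5,0,0,0,0, 0.7,0,0,0,0, 1,0,0,0,0, 1,0,0,0,0, 1,0,0,0,0, 1,0,0,0,0]'
python3 -m crank '[1,0,0,-0.005,0, 1,0,0,-0.015,0, 1,0,0,-0.04,0, 1,0,0,-0.075,0, 1,0,0,-0.11,0, 1,0,0,-0.14,0, 1,0,-0.024,-0.14,0, 1,0,-0.056,-0.14,0]'
python3 -m crank '[1,0,-0.036,0,0, 1,0,-0.072,0,0, 1,0,-0.108,0,0, 1,0,-0.144,0,0, 1,0,-0.18,0,0, 1,0,-0.216,0,0, 1,0.001,-0.248,0,0, 1,0.001,-0.259,0,0]'
python3 -m crank '[1,0,0,0,0, 1,0,0,0,0, 1,0,0,0,0]'
python3 - <<'E'
from h import *
q=manip.grab_frame('top'); p=manip.grab_frame('wrist')
cv2.imwrite('pics/s5.png',np.hstack([cv2.resize(q['frame'][130:290,300:420],(300,400)),cv2.resize(p['frame'],(500,400))]))
for n in('tube_green','tube_yellow'):
  for i in(q,p): print(n,[(round(a['score'],2),w(i,a['at']).round(4).tolist()) for a in manip.mark_of(n,i)[:2]])
print(manip.state()['position'])
E
```

```text
clock: 14.33
position: [0.5692, -0.1459, 0.0825]
orientation: [[1.0, 0.001, 0.003], [0.001, -1.0, -0.001], [0.003, 0.001, -1.0]]
ft_force: [-0.3, 0.1, -1.2]
opening: 0.431
grasp_force: 40.2
clock: 15.0
position: [0.568, -0.1457, 0.0808]
orientation: [[1.0, 0.001, -0.0], [0.001, -1.0, 0.0], [-0.0, -0.0, -1.0]]
ft_force: [-0.8, 0.2, 0.6]
opening: 1.0
grasp_force: 0.0
clock: 15.67
position: [0.5699, -0.0916, 0.2254]
orientation: [[1.0, -0.003, 0.007], [-0.003, -1.0, -0.003], [0.007, 0.003, -1.0]]
ft_force: [0.2, 0.3, -1.0]
opening: 0.997
grasp_force: 0.0
clock: 16.33
position: [0.5684, 0.1735, 0.222]
orientation: [[1.0, 0.005, 0.001], [0.005, -1.0, 0.002], [0.001, -0.002, -1.0]]
ft_force: [-0.8, 1.0, -0.4]
opening: 1.004
grasp_force: 0.0
clock: 16.58
position: [0.569, 0.1679, 0.2212]
orientation: [[1.0, -0.0, 0.0], [-0.0, -1.0, -0.001], [0.0, 0.001, -1.0]]
ft_force: [0.3, 0.6, -1.1]
opening: 1.001
grasp_force: 0.0
tube_green [(0.69, [0.5694, 0.1748, 0.0107])]
tube_green [(0.74, [0.5112, 0.1679, 0.0037]), (0.59, [0.5706, 0.1704, 0.0107])]
tube_yellow [(0.69, [0.6288, 0.1676, 0.0072])]
tube_yellow [(0.58, [0.6227, 0.1685, 0.0103])]
[0.56890015 0.16847779 0.22084352]
```

View pics/s5.png

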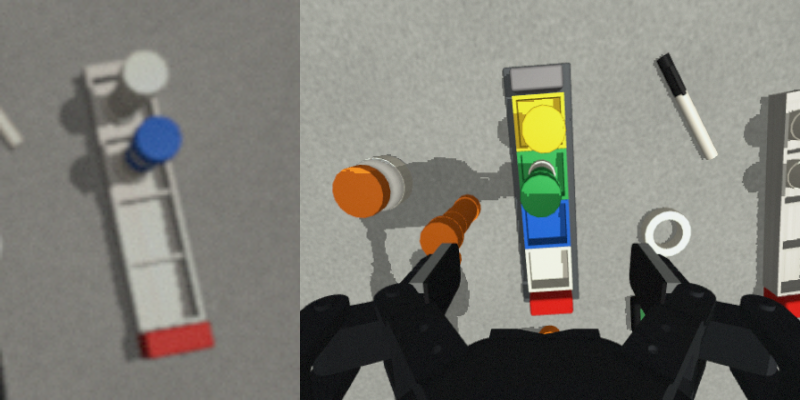

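White and blue stand in the two far compartments (caps at (146,73) and (156,140) in the left crop). The gripper is over green.

```bash
python3 -m crank '[1,0,-0.001,0.035,0, 1,0,-0.001,0.07,0, 1,0,-0.001,0.1,0, 1,0,-0.001,0.125,0, 1,0,-0.001,0.135,0, 1,0,-0.001,0.135,0, 1,0,-0.001,0.135,0, 0.5,0,-0.001,0.135,0]'
python3 -m crank '[0.3,0,0,0,0, 0.3,0,0,0,0, 0.3,0,0,0,0, 0.2,0,0,0,0, 0.2,0,0,0,0, 0.2,0,0,0,0, 0.2,0,0,0,0, 0.2,0,0,0,0]' 40
python3 -m crank '[0.2,0,0,-0.015,0, 0.2,0,0,-0.045,0, 0.2,0,0,-0.08,0, 0.2,0,0,-0.11,0, 0.2,0,0,-0.13,0, 0.2,-0.003,0.015,-0.13,0, 0.2,-0.008,0.045,-0.13,0, 0.2,-0.014,0.08,-0.13,0]'
python3 -m crank '[0.2,-0.007,0.036,0,0, 0.2,-0.013,0.072,0,0, 0.2,-0.02,0.108,0,0, 0.2,-0.026,0.144,0,0, 0.2,-0.033,0.18,0,0, 0.2,-0.039,0.216,0,0, 0.2,-0.044,0.238,0,0, 0.2,-0.044,0.245,0,0]'
python3 -m crank '[0.2,0,0,0,0, 0.2,0,0,0,0, 0.2,0,0,0,0, 0.2,0,0,0,0]'
```

```text
clock: 17.55
position: [0.5705, 0.1704, 0.0882]
orientation: [[1.0, 0.001, 0.004], [0.001, -1.0, 0.0], [0.004, -0.0, -1.0]]
ft_force: [0.2, -0.3, 0.4]
opening: 0.883
grasp_force: 0.0
clock: 18.22
position: [0.5698, 0.1705, 0.0872]
orientation: [[1.0, 0.001, 0.002], [0.001, -1.0, 0.0], [0.002, -0.0, -1.0]]
ft_force: [0.1, -0.2, 6.2]
opening: 0.43
grasp_force: 39.7
clock: 18.88
position: [0.5545, 0.0907, 0.216]
orientation: [[1.0, 0.004, 0.0], [0.004, -1.0, 0.0], [0.0, -0.0, -1.0]]
ft_force: [1.5, -1.1, -0.8]
opening: 0.431
grasp_force: 40.3
clock: 19.55
position: [0.5098, -0.1579, 0.2154]
orientation: [[1.0, -0.003, -0.001], [-0.003, -1.0, -0.001], [-0.001, 0.001, -1.0]]
ft_force: [0.2, 0.5, -0.1]
opening: 0.433
grasp_force: 40.3
clock: 19.88
position: [0.5112, -0.1533, 0.2156]
orientation: [[1.0, 0.003, -0.0], [0.003, -1.0, 0.001], [-0.0, -0.001, -1.0]]
ft_force: [0.8, -0.2, -1.2]
opening: 0.425
grasp_force: 40.3
```

```bash
python3 -m crank '[0.2,0,0.001,0.035,0, 0.2,0,0.001,0.07,0, 0.2,0,0.001,0.1,0, 0.2,0,0.001,0.12,0, 0.2,0,0.001,0.13,0, 0.2,0,0.001,0.133,0, 0.2,0,0.001,0.134,0, 0.2,0,0.001,0.135,0]'
python3 -m crank '[0.2,0,0,0,0, 0.2,0,0,0,0, 0.5,0,0,0,0, 0.7,0,0,0,0, 1,0,0,0,0, 1,0,0,0,0, 1,0,0,0,0, 1,0,0,0,0]'
python3 -m crank '[1,0,0,-0.005,0, 1,0,0,-0.015,0, 1,0,0,-0.04,0, 1,0,0,-0.075,0, 1,0,0,-0.11,0, 1,0,0,-0.14,0, 1,0.008,-0.024,-0.14,0, 1,0.02,-0.056,-0.14,0]'
python3 -m crank '[1,0.012,-0.034,0,0, 1,0.024,-0.068,0,0, 1,0.036,-0.102,0,0, 1,0.048,-0.136,0,0, 1,0.06,-0.17,0,0, 1,0.072,-0.204,0,0, 1,0.084,-0.238,0,0, 1,0.094,-0.266,0,0]'
python3 -m crank '[1,0,-0.002,0,0, 1,0,-0.002,0,0, 1,0,-0.002,0,0, 1,0,-0.002,0,0]'
python3 - <<'E'
from h import *
q=manip.grab_frame('top'); p=manip.grab_frame('wrist')
cv2.imwrite('pics/s6.png',np.hstack([cv2.resize(q['frame'][130:290,300:420],(300,400)),cv2.resize(p['frame'],(500,400))]))
print(manip.state()['position'])
E
```

```text
clock: 20.55
position: [0.5122, -0.156, 0.0823]
orientation: [[1.0, 0.001, 0.002], [0.001, -1.0, -0.001], [0.002, 0.001, -1.0]]
ft_force: [0.0, -1.1, -0.8]
opening: 0.425
grasp_force: 40.3
clock: 21.22
position: [0.511, -0.1557, 0.0809]
orientation: [[1.0, 0.001, 0.0], [0.001, -1.0, -0.0], [0.0, 0.0, -1.0]]
ft_force: [0.2, 0.5, -0.4]
opening: 0.997
grasp_force: 0.0
clock: 21.88
position: [0.5326, -0.1016, 0.2252]
orientation: [[1.0, -0.003, 0.007], [-0.003, -1.0, -0.004], [0.007, 0.004, -1.0]]
ft_force: [0.5, -0.1, -0.7]
opening: 1.003
grasp_force: 0.0
clock: 22.55
position: [0.6252, 0.169, 0.222]
orientation: [[1.0, 0.002, 0.001], [0.002, -1.0, 0.001], [0.001, -0.001, -1.0]]
ft_force: [0.6, 0.3, 0.4]
opening: 0.998
grasp_force: 0.0
clock: 22.88
position: [0.6247, 0.1673, 0.2213]
orientation: [[1.0, -0.0, 0.0], [-0.0, -1.0, -0.0], [0.0, 0.0, -1.0]]
ft_force: [-0.7, 0.9, -0.2]
opening: 1.0
grasp_force: 0.0
[0.62471714 0.16712424 0.22115977]
```

View pics/s6.png

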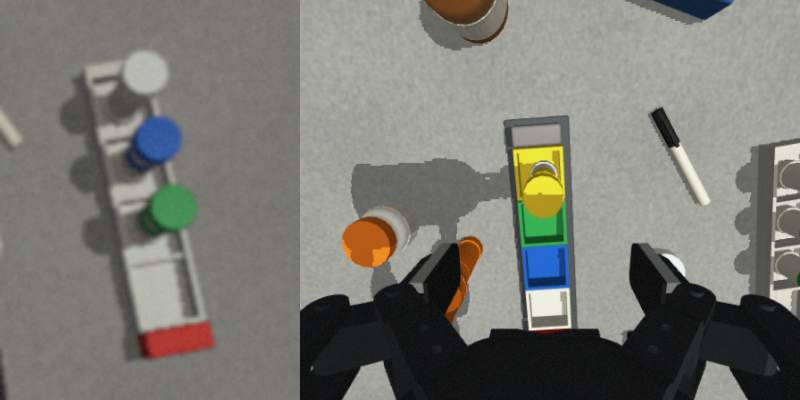

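White, blue and green stand in line at (146,73), (156,140) and (171,208) in the left crop. Yellow is next, into the compartment beside the rack's red end.

```bash
python3 -m crank '[1,0,-0.001,0.035,0, 1,0,-0.001,0.07,0, 1,0,-0.001,0.1,0, 1,0,-0.001,0.125,0, 1,0,-0.001,0.135,0, 1,0,-0.001,0.135,0, 1,0,-0.001,0.135,0, 0.5,0,-0.001,0.135,0]'
python3 -m crank '[0.3,0,0,0,0, 0.3,0,0,0,0, 0.3,0,0,0,0, 0.2,0,0,0,0, 0.2,0,0,0,0, 0.2,0,0,0,0, 0.2,0,0,0,0, 0.2,0,0,0,0]' 40
python3 -m crank '[0.2,0,0,-0.015,0, 0.2,0,0,-0.045,0, 0.2,0,0,-0.08,0, 0.2,0,0,-0.11,0, 0.2,0,0,-0.13,0, 0.2,-0.008,0.015,-0.13,0, 0.2,-0.023,0.045,-0.13,0, 0.2,-0.041,0.08,-0.13,0]'
python3 -m crank '[0.2,-0.017,0.033,0,0, 0.2,-0.034,0.066,0,0, 0.2,-0.051,0.099,0,0, 0.2,-0.068,0.132,0,0, 0.2,-0.085,0.165,0,0, 0.2,-0.102,0.198,0,0, 0.2,-0.119,0.23,0,0, 0.2,-0.13,0.252,0,0]'
python3 -m crank '[0.2,0,0.001,0,0, 0.2,0,0.001,0,0, 0.2,0,0.001,0,0, 0.2,0,0.001,0,0]'
```

```text
clock: 23.65
position: [0.6266, 0.1692, 0.0885]
orientation: [[1.0, 0.0, 0.004], [0.0, -1.0, 0.0], [0.004, -0.0, -1.0]]
ft_force: [-0.3, 1.0, -0.4]
opening: 0.885
grasp_force: 0.0
clock: 24.32
position: [0.6258, 0.1694, 0.0873]
orientation: [[1.0, 0.001, 0.002], [0.001, -1.0, 0.0], [0.002, -0.0, -1.0]]
ft_force: [-0.1, 0.5, 5.5]
opening: 0.434
grasp_force: 39.7
clock: 24.98
position: [0.5835, 0.0898, 0.2158]
orientation: [[1.0, 0.004, 0.001], [0.004, -1.0, 0.0], [0.001, -0.0, -1.0]]
ft_force: [-0.2, -1.2, -0.2]
opening: 0.43
grasp_force: 40.2
clock: 25.65
position: [0.4523, -0.1648, 0.2155]
orientation: [[1.0, -0.001, -0.001], [-0.001, -1.0, -0.0], [-0.001, 0.0, -1.0]]
ft_force: [0.4, 0.2, -1.2]
opening: 0.432
grasp_force: 40.2
clock: 25.98
position: [0.4543, -0.1627, 0.2156]
orientation: [[1.0, 0.002, -0.0], [0.002, -1.0, 0.001], [-0.0, -0.001, -1.0]]
ft_force: [-0.8, 0.1, 0.3]
opening: 0.434
grasp_force: 40.3
```

```bash
python3 -m crank '[0.2,0,0.001,0.035,0, 0.2,0,0.001,0.07,0, 0.2,0,0.001,0.1,0, 0.2,0,0.001,0.12,0, 0.2,0,0.001,0.13,0, 0.2,0,0.001,0.133,0, 0.2,0,0.001,0.134,0, 0.2,0,0.001,0.135,0]'
python3 -m crank '[0.2,0,0,0,0, 0.2,0,0,0,0, 0.5,0,0,0,0, 0.7,0,0,0,0, 1,0,0,0,0, 1,0,0,0,0, 1,0,0,0,0, 1,0,0,0,0]'
python3 -m crank '[1,0,0,-0.005,0, 1,0,0,-0.015,0, 1,0,0,-0.04,0, 1,0,0,-0.075,0, 1,0,0,-0.11,0, 1,0,0,-0.14,0, 1,0,-0.024,-0.14,0, 1,0,-0.056,-0.14,0]'
python3 -m crank '[1,0,-0.034,0,0, 1,0,-0.068,0,0, 1,0,-0.102,0,0, 1,0,-0.136,0,0, 1,0,-0.15,0,0, 1,0,-0.15,0,0, 1,0,-0.15,0,0, 1,0,-0.15,0,0]'
python3 - <<'E'
from h import *
q=manip.grab_frame('top'); p=manip.grab_frame('side')
cv2.imwrite('pics/s7.png',np.hstack([cv2.resize(q['frame'][130:290,300:420],(300,400)),cv2.resize(p['frame'][60:210,200:388],(500,400))]))
for n in('tube_white','tube_blue','tube_green','tube_yellow'):
  for i in(q,p): print(n,[(round(a['score'],2),w(i,a['at']).round(3).tolist()) for a in manip.mark_of(n,i)[:2]])
E
```

```text
clock: 26.65
position: [0.4553, -0.1651, 0.0821]
orientation: [[1.0, 0.002, 0.002], [0.002, -1.0, -0.002], [0.002, 0.002, -1.0]]
ft_force: [-0.1, 0.5, -0.4]
opening: 0.435
grasp_force: 40.2
clock: 27.32
position: [0.454, -0.1648, 0.0808]
orientation: [[1.0, 0.001, 0.0], [0.001, -1.0, -0.0], [0.0, 0.0, -1.0]]
ft_force: [0.7, 0.5, 0.4]
opening: 0.997
grasp_force: 0.0
clock: 27.98
position: [0.4557, -0.1105, 0.2249]
orientation: [[1.0, -0.003, 0.006], [-0.003, -1.0, -0.004], [0.006, 0.004, -1.0]]
ft_force: [-0.7, -0.2, -0.4]
opening: 0.999
grasp_force: 0.0
clock: 28.65
position: [0.4541, 0.0405, 0.2214]
orientation: [[1.0, 0.0, 0.001], [0.0, -1.0, -0.001], [0.001, 0.001, -1.0]]
ft_force: [-0.7, 0.2, 0.1]
opening: 1.005
grasp_force: 0.0
tube_white [(0.65, [0.62, -0.133, 0.003]), (0.42, [0.541, -0.151, 0.0])]
tube_white [(0.63, [0.626, -0.139, 0.004]), (0.38, [0.571, 0.171, 0.006])]
tube_blue [(0.92, [0.57, -0.149, 0.004]), (0.92, [0.457, 0.302, 0.001])]
tube_blue [(0.92, [0.457, 0.305, 0.008]), (0.84, [0.568, -0.146, 0.005])]
tube_green [(0.82, [0.513, -0.154, 0.005])]
tube_green [(0.59, [0.514, -0.156, 0.004])]
tube_yellow [(0.64, [0.455, -0.166, 0.003])]
tube_yellow [(0.74, [0.453, -0.161, 0.003])]
```

View pics/s7.png

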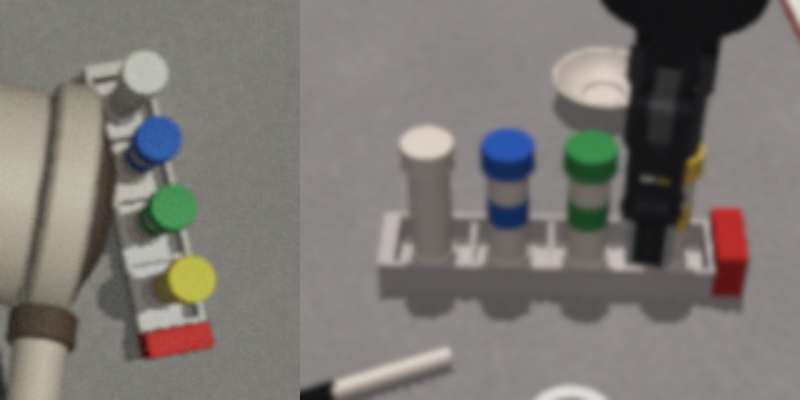

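All four tubes stand upright in the rack, with feet at z of about 4 mm: white farthest from the red end, then blue, green, and yellow beside it. The gripper is clear.

```bash
python3 -c "
from workcell import manip
print(manip.finish_job())"
```

```text
the job is handed in; nothing more can be done
None
```

The job is handed in: white, blue, green and yellow now stand upright on the rack floor, white farthest from the red end and yellow beside it, released and at rest after about 29 s of the 104 s allowed.

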